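# Hold the bayonet lid of a pressure pot at its vent position

## Robot

A 6-joint arm with a two-finger parallel gripper is mounted at the origin on a cart in front of the work surface, level with it; the furniture and walls round the work are solid. World frame = base frame: x ahead of the robot, y to its left, z up, the work surface at z = 0. Lengths are in m, angles in degrees, forces in N, time in s.
With the tool pointing down it reaches from about 0.4 to 0.825 m from the base axis. Payload 7 kg.
Tool frame: the origin (TCP) lies between the finger pads, 19 mm behind the fingertips; this is the grasp point; z points along the fingers, y is the line along which they close (so a half turn about z gives the same grasp; the last joint's range is limited). The gripper opens to 88 mm and grips with 3 to 60 N. Pads are 19 mm wide; open, the fingers measure 130 mm over their backs; the gripper's body (78 mm by 193 mm) begins 47 mm behind the grasp point.
Start: joints at [89.559, 20.546, 0.682, 0, -70.136, -16.507], TCP at [0.197, 0.646, 0.245] pointing down, gripper open.
Joint ranges: [-176.03, 176.03], [-82.01, 121.73], [-58.28, 71.71], [-173.87, 95.51], [-174.79, -0.11], [-173.66, 173.66]. Speed limits (degrees/s): [136.94, 136.94, 172.46, 180, 180, 180].

## Interface

Orientations are given as [roll, pitch, yaw] about the fixed x, y, z axes, in that order (R = Rz(yaw) Ry(pitch) Rx(roll)).
In Python, from plant import r gives the robot as it stands. The module is installed in compiled form; this text tells all that it offers.
- The arm moves only by the tool play_rows, never from a script. Its argument "rows" is a list of rows, each an object with "slide": the shift along the tool's x, y, z as a fraction of full scale, a list of three; "delta_rot": the turn, a rotation vector about the tool's x, y, z as a fraction of full scale, a list of three; "fingers": the opening, from -1 (shut) to 1 (fully open). In form: [{"slide": [x, y, z], "delta_rot": [rx, ry, rz], "fingers": fingers}, ...]. A call has 1 to 8 rows; each row shifts and turns the commanded pose from where the row before left it, along the tool's axes as they then stand; what a row does not reach is not made up. Full scale, the value 1, is 0.15 m for a shift and 0.08 rad for a turn. A row lasts 1/8 s, in which the tool goes at most 62.5 mm and 10.7 degrees, less where a joint would pass 70% of its speed; a pose out of reach is approached as far as the arm can. A call with a number of a shift or a turn outside -1 to 1 is refused whole. A call with a gripper value outside its range is refused whole. The fingers move at their own pace and stop on an object; "squeeze" is the grip in N (left out, the last holds). Time passes only in rows, so rows that do not move let the fingers close. It gives the time, the measured TCP pose, the force, the opening and the grip force at its end, in the units of the state.
- r.get_state(): the state, without advancing time (a new reading comes with each control period).
- r.capture(name): name is "scene" or "top" or "wrist"; returns a dict with "image" (400x640x3 uint8, blue, green, red), "fx", "fy", "cx", "cy" (pixels), "R" (3x3) and "t" (3): a world point X has camera coordinates R X + t; the wrist camera has in their place "T_tool_cam" (4x4, takes a point from camera to tool coordinates, whose origin is the TCP and whose axes are the flange's). Camera axes: x right, y down, z forward; pixel columns grow to the right and rows downward; lengths in m; the calibration is good to about 2 mm. A picture is of the moment at which its call begins: read the wrist's pose just before it. There is no depth.
- r.close_job(): hands the job in; it is judged then, once.
The state is a dict: "time_s": time; "joints": joint angles; "qd": joint speeds; "joint_torque": joint torques, N m; "tcp_pos": TCP position; "eef_rot": TCP orientation; "contact_force": force on the tool from outside, world axes, zero at the start; "moment": the same for the moment, N m; "gripper_width": finger opening in m; "gripper_force": force on a finger pad.
Only numpy, scipy, OpenCV 4.12 (cv2) and the standard library are available. Lean on these libraries where they do the work, as an engineer would, in place of code of your own. Each camera call takes 0.05 s, during which the arm holds its last target. There are 200 camera calls.

## Task

Get the small pressure pot venting: first turn its regulator knob until the pointer stands at the long zero bar, then lower the loose bayonet lid into the pot's mouth and twist it clockwise to the half-way blocks on the rim, never on to the lock click. Finish while still gripping the lid there, pointers at the blocks, because its spring would turn it back; leave the other things on the bench where they are.

Things in the scene. Friction and masses are not known exactly. Their poses are not given: they have to be found in the camera images.
- pressure_pot: fixed unit on a 124 x 286 x 8 mm base plate; origin on the bench, x across the short side, y along the long side, z up. Carries the aluminium pot (diameter 110 mm, rim 100 mm above the bench, axis at y = +80 mm) and the grey regulator housing (70 x 70 mm, top 68 mm above the bench, axis at y = -80 mm), joined by a copper pipe.
- pot_mouth (a point): centre of the pot's mouth, on the pot axis at rim height (100 mm above the bench). The mouth is a bore of 63 mm diameter in a 9 mm thick steel lip 1 mm below the rim, with two entry notches (15 mm wide, reaching 39 mm from the axis) on the unit's +x and -x sides of the bore.
- return_ring (a joint): angle (rad, clockwise from above, 0 to 1.42) of a sprung ring in the pot under the lip: it takes the lid's lugs between its dogs with about 0.07 rad of slack and drives them back to the notches (0) with 0.08 to 0.19 N m; the lid cannot turn counter-clockwise past the notches
- half_mark: the two raised rectangular steel blocks on the rim, across from each other (each 14 mm wide, 4 mm above the rim) that mark half-way (vent); origin on the pot axis at rim height, x axis through both blocks: 40 degrees clockwise (from above) from the entry notches
- lock_mark: the two pairs of small round pins on the rim, across from each other that mark the lock; origin on the pot axis at rim height, x axis through both pairs: 80 degrees clockwise from the entry notches. Sprung balls in the track resist from about 50 degrees and click at 60 to 66 degrees round.
- lid: loose round aluminium lid, about 0.15 kg, 58 mm tall, standing upright on its plug; origin: centre of the plug's underside. Plug 58 mm across, 18 mm long, with a lug at its foot on the +x and -x sides (10 mm wide, 6 mm high, 72 mm over both). Cap 96 mm across, 18 to 26.5 mm above the origin; dark pointer tabs at its edge on the +x and -x sides, 104 mm over both. A half turn makes no difference.
- lid_grip (a point): point on the lid's axis, 48 mm above its origin, in the black bar handle (along the lid's x, 64 mm long, 22 mm thick, 26 to 58 mm above the origin): place for the TCP, closing across the 22 mm. With its lugs over the notches the lid goes down until the cap rests on the rim (lid origin 18 mm below the rim, this point 30 mm above it); the lugs then turn under the lip with 2 mm of lift.
- knob (a joint): angle of the regulator knob, rad: 0 when its pointer stands at the long zero bar (the unit's +x side; the other ticks are small dots), growing clockwise from above; starts 0.5 to 1.3, can turn from -0.9 to 1.7; stays where it is left (friction 0.03 N m)
- knob_grip (a point): point on the knob's vertical axis, 104 mm above the bench, in its black bar grip (44 mm long, 16 mm thick, 80 to 114 mm above the bench): place for the TCP, closing across the 16 mm. The bar runs along the pointer: at joint value v it points v clockwise from the unit's x axis. White nose and line at the pointer end.
- electrical_tape: black roll of tape lying flat, 66 mm across, 19 mm high; bystander, origin under its centre
- sanding_block: brown sanding block, 64 x 102 x 29 mm; bystander, origin under its centre
- torch: grey pocket torch lying down, 42 x 132 x 48 mm; bystander, origin under its centre
Not all that is in view belongs to the job. Several things have the shape of the lid; the one meant has the colours described above.

How it is judged:
By the outcome, as a careful person would: the job done as asked, in the order asked, and still so for the second after the job is handed in, while the arm keeps its last pose, push and grip.
It also fails if it takes over 61 s, if anything falls off the work surface, if the arm or the gripper's body presses on something with over 40 N, if the wrist force passes 120 N, or if a joint passes its speed limit or range.

## Working session

There is one attempt and no reset: what is moved stays moved. The work goes in short steps, Python scripts to look and compute and a tool call to move; the robot and the scene stay as the last step left them, time stands still between calls to the robot, and variables do not carry over. Pictures are saved under pics/ and viewed, at most 11 in all, crops included, and the job is handed in when it is done.

Besides the shell and the picture viewer there is one more tool, called after "Call:" as a command line: name --argument value ..., lists and objects as JSON in quotes. play_rows: Moves the arm, as the interface text tells. Shift numbers are shares of 0.15 m and turn numbers shares of 0.08 rad, none past 1 either way. Its arguments: {"type":"object","properties":{"rows":{"type":"array"},"squeeze":{"type":"number"}},"required":["rows"]}

```bash
mkdir -p pics; cat > h.py <<'E'
import numpy as np, cv2
from plant import r
from scipy.spatial.transform import Rotation as Ro
def save(c,n): cv2.imwrite('pics/'+n,c['image'])
def T_of(s): return Ro.from_euler('xyz',s['eef_rot'],degrees=True).as_matrix(), np.array(s['tcp_pos'])
def ray(c,uv,z,s=None):
    d=np.array([(uv[0]-c['cx'])/c['fx'],(uv[1]-c['cy'])/c['fy'],1.])
    if 'R' in c: R=np.array(c['R']).T; o=-R@np.array(c['t'])
    else:
        Rt,p=T_of(s);T=np.array(c['T_tool_cam']);R=Rt@T[:3,:3];o=Rt@T[:3,3]+p
    d=R@d; return o+d*(z-o[2])/d[2]
E
python3 - <<'E'
from h import *
s=r.get_state();print(s)
a=r.capture('top');save(a,'top.png');b=r.capture('scene');save(b,'scene.png')
c=r.capture('wrist');save(c,'w0.png');print(c['T_tool_cam'],c['fx'],c['cx'],c['cy'])
for k in (a,b):print(-np.array(k['R']).T@k['t'],k['R'],k['fx'])
E
```

```text
{'time_s': 0.0, 'joints': array([ 8.95593532e+01,  2.05918716e+01,  6.34983118e-01, -2.00030723e-02,
       -7.01335944e+01, -1.65085072e+01]), 'qd': array([-0.04346662, -0.0668878 , -0.04821327,  0.02774247, -0.0121152 ,
       -0.00763318]), 'joint_torque': array([-5.49513861e-04, -5.82722712e+01,  2.93054509e+01,  6.99699238e+00,
        6.88879634e-03, -1.81404466e-04]), 'tcp_pos': array([0.19665037, 0.64526527, 0.24442727]), 'eef_rot': array([ 1.79907903e+02, -7.68488579e-03, -1.69559603e+01]), 'contact_force': array([ 0.09120934,  0.3420142 , -0.11546575]), 'moment': array([-0.02558542, -0.02323226,  0.02960861]), 'gripper_force': 0.0, 'gripper_width': 0.08733648560619033}
[[ 8.83891867e-05 -9.69540353e-01 -2.44931615e-01  6.60098206e-02]
 [ 9.99999393e-01  3.54596714e-04 -1.04276735e-03  1.36671100e-04]
 [ 1.09785697e-03 -2.44931374e-01  9.69539796e-01 -1.39900633e-01]
 [ 0.00000000e+00  0.00000000e+00  0.00000000e+00  1.00000000e+00]] 346.9026781328654 320.8097704993043 204.45405493898787
[ 0.28693948 -0.00619543  1.50129838] [[-0.00199143 -0.99999591 -0.00205521]
 [-0.98268278  0.00233775 -0.18528109]
 [ 0.18528514  0.00165065 -0.98268341]] 480.1564148628478
[-0.23905853 -0.50076036  1.06558072] [[ 0.55751246 -0.83013564 -0.0073945 ]
 [-0.60306297 -0.39885877 -0.690816  ]
 [ 0.57052162  0.38959787 -0.72299279]] 463.7054155008284
```

View pics/top.png

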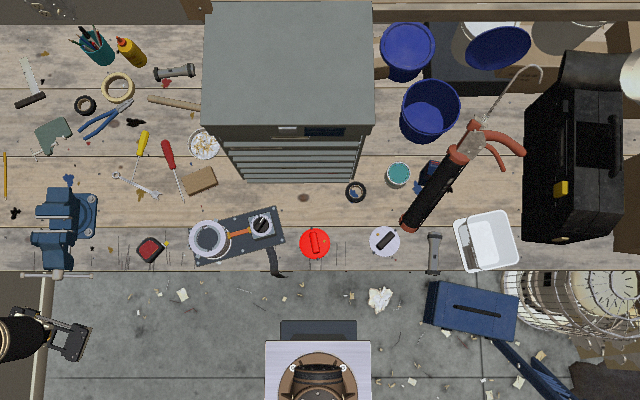

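View pics/scene.png

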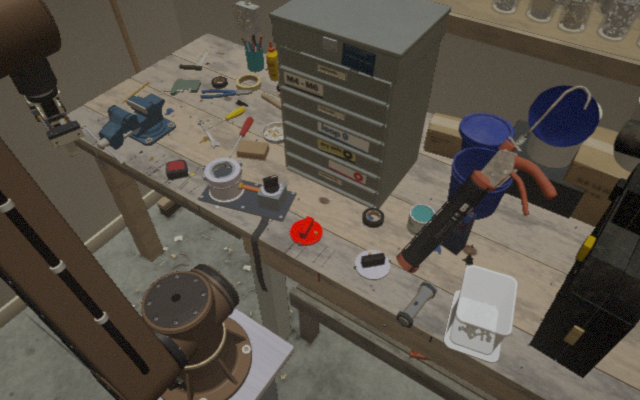

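The top view shows the pot at about (210,240), the knob at (262,225), and the grey lid with the black bar at (385,240). The red lid at (314,243) is a decoy, and the torch at (434,252) is close to the lid. The scene view agrees.

```bash
python3 - <<'E'
from h import *
a=r.capture('top');im=a['image']
for n,uv,z in [('pot',(210,239),.1),('knob',(262,225),.09),('lid',(385,240),.03),('red',(314,243),.03),('torch',(434,252),.03),('block',(200,180),.03),('cabfront',(240,180),0),('cabfront2',(355,182),0)]:
    print(n,ray(a,uv,z).round(3))
c=cv2.resize(im[195:285,180:300],None,fx=5,fy=5,interpolation=cv2.INTER_CUBIC)
d=cv2.resize(im[215:275,350:450],None,fx=5,fy=5,interpolation=cv2.INTER_CUBIC)
o=np.zeros((450+0,600,3),np.uint8);o[:]=c
cv2.imwrite('pics/c1.png',np.vstack([c[:, :600],cv2.resize(d,(600,360))])[:600+210] if 0 else c); cv2.imwrite('pics/c2.png',d)
E
```

```text
pot [0.449 0.315 0.1  ]
knob [0.492 0.164 0.09 ]
lid [ 0.453 -0.208  0.03 ]
red [0.444 0.011 0.03 ]
torch [ 0.416 -0.357  0.03 ]
block [0.644 0.37  0.03 ]
cabfront [0.651 0.249 0.   ]
cabfront2 [ 0.644 -0.121  0.   ]
```

View pics/c1.png

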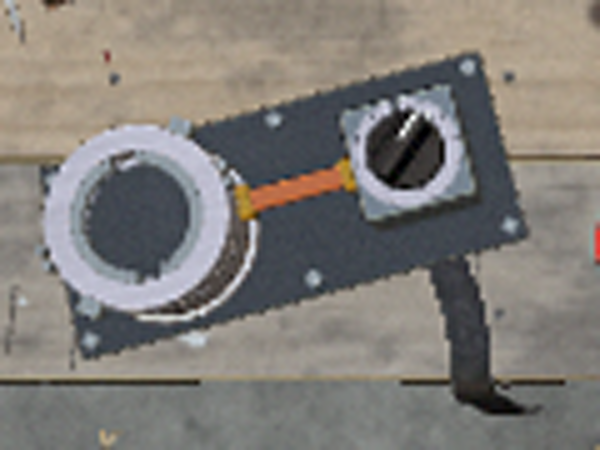

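The unit's yaw is about +16° and the knob pointer sits at about -28° in the world, so v ≈ 0.77. I'll move above the knob.

Call:
play_rows --rows '[{"slide": [0.28, 0.25, 0], "delta_rot": [0, 0, 0], "fingers": 1}, {"slide": [0.28, 0.25, 0], "delta_rot": [0, 0, 0], "fingers": 1}, {"slide": [0.28, 0.25, 0], "delta_rot": [0, 0, 0], "fingers": 1}, {"slide": [0.28, 0.25, 0], "delta_rot": [0, 0, 0], "fingers": 1}, {"slide": [0.28, 0.25, 0], "delta_rot": [0, 0, 0], "fingers": 1}, {"slide": [0.28, 0.25, 0], "delta_rot": [0, 0, 0], "fingers": 1}, {"slide": [0.28, 0.25, 0], "delta_rot": [0, 0, 0], "fingers": 1}, {"slide": [0.28, 0.25, 0], "delta_rot": [0, 0, 0], "fingers": 1}]'

```text
time_s: 1.2
tcp_pos: [0.4313, 0.2591, 0.2456]
eef_rot: [-180.0, -0.0, -16.9]
contact_force: [1.8, 0.6, -0.3]
gripper_width: 0.0879
gripper_force: 0.0
```

Call:
play_rows --rows '[{"slide": [0.28, 0.25, 0], "delta_rot": [0, 0, 0], "fingers": 1}, {"slide": [0.28, 0.25, 0], "delta_rot": [0, 0, 0], "fingers": 1}, {"slide": [0, 0, 0], "delta_rot": [0, 0, 0.8], "fingers": 1}, {"slide": [0, 0, 0], "delta_rot": [0, 0, 0.8], "fingers": 1}, {"slide": [0, 0, 0], "delta_rot": [0, 0, 0.8], "fingers": 1}, {"slide": [0, 0, 0], "delta_rot": [0, 0, 0], "fingers": 1}]'

```text
time_s: 1.95
tcp_pos: [0.4891, 0.1644, 0.2453]
eef_rot: [180.0, 0.0, -27.9]
contact_force: [-0.4, 0.5, 0.1]
gripper_width: 0.0879
gripper_force: 0.0
```

```bash
python3 - <<'E'
from h import *
s=r.get_state();print(s['time_s'],s['tcp_pos'],s['eef_rot'])
c=r.capture('wrist');save(c,'w1.png')
E
```

```text
1.95 [0.4891368  0.16438023 0.24528963] [ 1.79992253e+02  7.31500750e-03 -2.79347019e+01]
```

View pics/w1.png

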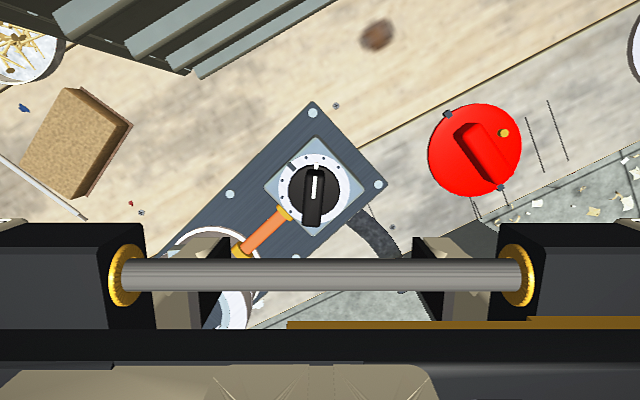

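The wrist view shows the knob at (315,188) with its pointer line straight up at (315,176)–(314,198). The zero bar is at about (292,166), the red decoy at (475,150), and the plate bolts at (312,113), (379,184), (229,194). I'll zoom in to measure.

```bash
python3 - <<'E'
from h import *
s=r.get_state();c=r.capture('wrist');im=c['image']
for uv in [(312,113),(379,184),(229,194)]:print(uv,ray(c,uv,.011,s).round(4))
p,q=[ray(c,u,.011,s) for u in [(312,113),(229,194)]]
d=q-p;print('yaw',np.degrees(np.arctan2(-d[0],d[1])))
cr=im[130:250,255:375]
cv2.imwrite('pics/c3.png',cv2.resize(cr,None,fx=5,fy=5,interpolation=cv2.INTER_CUBIC))
g=cv2.cvtColor(im,cv2.COLOR_BGR2GRAY)
# bolts
m=(cv2.inRange(im,(150,150,150),(255,255,255)))
for x,y in [(312,113),(379,184),(229,194)]:
    w=m[y-9:y+10,x-9:x+10];yy,xx=np.nonzero(w);print(x-9+xx.mean(),y-9+yy.mean(),len(xx))
Rt,P=T_of(s);T=np.array(c['T_tool_cam'])
def proj(X):
    x=T[:3,:3].T@(Rt.T@(np.array(X)-P)-T[:3,3]);return x[:2]/x[2]*c['fx']+[c['cx'],c['cy']]
print(proj([.492,.164,.114]),proj([.492,.164,.08]))
E
```

```text
(312, 113) [0.5553 0.1402 0.011 ]
(379, 184) [0.4547 0.1109 0.011 ]
(229, 194) [0.5219 0.2622 0.011 ]
yaw 15.305317997076145
312.25 110.23958333333333 96
382.2857142857143 184.42142857142858 140
227.77464788732394 191.98591549295776 71
[319.93347462 198.07453938] [320.06418418 189.46371413]
```

View pics/c3.png

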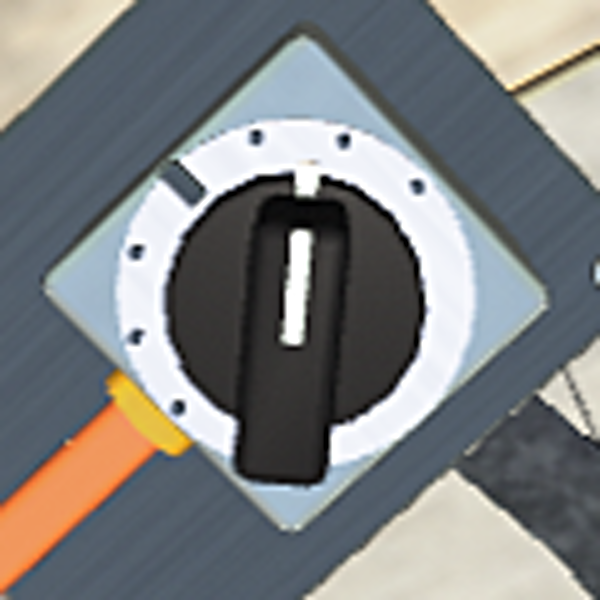

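```bash
python3 - <<'E'
from h import *
s=r.get_state();c=r.capture('wrist')
f=lambda u,z:ray(c,(255+(u[0]-2)/5,130+(u[1]-2)/5),z,s)
H=[f(u,.068) for u in [(305,38),(547,300),(290,528),(45,285)]];print(np.mean(H,0))
for i in range(4):
    d=H[(i+1)%4]-H[i];print(np.degrees(np.arctan2(d[1],d[0]))%90,np.hypot(d[0],d[1]))
B=[f(u,.114) for u in [(258,200),(348,200),(328,483),(236,478)]];print(np.mean(B,0))
for i,j in[(3,0),(2,1)]:
    d=B[i]*-1+B[j];print(np.degrees(np.arctan2(d[1],d[0])),np.hypot(*d[:2]))
d=f((298,232),.114)-f((292,342),.114);print(np.degrees(np.arctan2(d[1],d[0])))
R,P=T_of(s);k=np.mean(H,0);k[2]=.104;print('tool delta/0.15',(R.T@(k-P))/.15)
E
```

```text
[0.49367557 0.1696516  0.068     ]
15.244572475311571 0.06583147664109863
15.109445368468357 0.06589016008805558
15.67888167907316 0.06584846820796927
15.097429791314994 0.06638933064949444
[0.49444887 0.16899473 0.114     ]
-32.94048240891406 0.04598020703837208
-31.736583625177033 0.04676202573449982
-31.2111302751259
tool delta/0.15 [ 0.01079335 -0.04459672  0.94210589]
```

Call:
play_rows --rows '[{"slide": [0.01, -0.045, 0], "delta_rot": [0, 0, 0], "fingers": 0}, {"slide": [0, 0, 0.3], "delta_rot": [0, 0, 0.87], "fingers": 0}, {"slide": [0, 0, 0.3], "delta_rot": [0, 0, 0], "fingers": 0}, {"slide": [0, 0, 0.34], "delta_rot": [0, 0, 0], "fingers": -0.2}, {"slide": [0, 0, 0], "delta_rot": [0, 0, 0], "fingers": -1}, {"slide": [0, 0, 0], "delta_rot": [0, 0, 0], "fingers": -1}, {"slide": [0, 0, 0], "delta_rot": [0, 0, 0], "fingers": -1}, {"slide": [0, 0, 0], "delta_rot": [0, 0, 0], "fingers": -1}]' --squeeze 15

```text
time_s: 3.1
tcp_pos: [0.4938, 0.1694, 0.1055]
eef_rot: [-180.0, -0.0, -31.9]
contact_force: [-1.3, -1.3, 2.2]
gripper_width: 0.0161
gripper_force: 15.0
```

```bash
python3 - <<'E'
from h import *
print(r.get_state())
E
```

```text
{'time_s': 3.1, 'joints': array([ 4.05110811e+01,  1.41787878e+01, -2.90348319e+01,  4.11425693e-02,
       -4.67718876e+01,  1.75356880e+01]), 'qd': array([-0.04303389, -0.008703  , -0.06982686,  0.03258684,  0.51114762,
        0.01829039]), 'joint_torque': array([ 4.61045215e-01, -4.01628113e+01,  2.21230334e+01,  4.46161821e+00,
        7.07787406e-01,  2.09827448e-02]), 'tcp_pos': array([0.49377016, 0.16936222, 0.10549599]), 'eef_rot': array([-1.79995222e+02, -3.29559605e-02, -3.19250573e+01]), 'contact_force': array([-1.28731232, -1.26967139,  2.23849251]), 'moment': array([-0.3757069 ,  0.22126248, -0.02296309]), 'gripper_force': 14.998090267181396, 'gripper_width': 0.01610623288954599}
```

Call:
play_rows --rows '[{"slide": [0, 0, 0], "delta_rot": [0, 0, -1], "fingers": -1}, {"slide": [0, 0, 0], "delta_rot": [0, 0, -1], "fingers": -1}, {"slide": [0, 0, 0], "delta_rot": [0, 0, -1], "fingers": -1}, {"slide": [0, 0, 0], "delta_rot": [0, 0, -1], "fingers": -1}, {"slide": [0, 0, 0], "delta_rot": [0, 0, -1], "fingers": -1}, {"slide": [0, 0, 0], "delta_rot": [0, 0, -1], "fingers": -1}, {"slide": [0, 0, 0], "delta_rot": [0, 0, -1], "fingers": -1}, {"slide": [0, 0, 0], "delta_rot": [0, 0, -1], "fingers": -1}]'

```text
time_s: 4.1
tcp_pos: [0.494, 0.17, 0.1055]
eef_rot: [-179.9, -0.1, 4.9]
contact_force: [-2.0, 1.1, 3.9]
gripper_width: 0.016
gripper_force: 15.0
```

Call:
play_rows --rows '[{"slide": [0, 0, 0], "delta_rot": [0, 0, -1], "fingers": -1}, {"slide": [0, 0, 0], "delta_rot": [0, 0, -1], "fingers": -1}, {"slide": [0, 0, 0], "delta_rot": [0, 0, -0.3], "fingers": -1}, {"slide": [0, 0, 0], "delta_rot": [0, 0, 0], "fingers": -1}, {"slide": [0, 0, 0], "delta_rot": [0, 0, 0], "fingers": -0.3}, {"slide": [0, 0, 0], "delta_rot": [0, 0, 0], "fingers": -0.3}, {"slide": [0, 0, -0.35], "delta_rot": [0, 0, 0], "fingers": -0.3}, {"slide": [0, 0, -0.4], "delta_rot": [0, 0, 0], "fingers": 0}]'

```text
time_s: 5.1
tcp_pos: [0.4931, 0.1692, 0.2173]
eef_rot: [179.9, 0.2, 15.2]
contact_force: [1.3, 0.3, 0.1]
gripper_width: 0.0361
gripper_force: 0.0
```

Call:
play_rows --rows '[{"slide": [0, 0, -0.2], "delta_rot": [0, 0, 0], "fingers": 1}, {"slide": [0, 0, 0], "delta_rot": [0, 0, 0], "fingers": 1}]'

```text
time_s: 5.35
tcp_pos: [0.4948, 0.1704, 0.2497]
eef_rot: [-179.9, -0.3, 15.3]
contact_force: [-0.7, 0.2, -1.1]
gripper_width: 0.055
gripper_force: 0.0
```

```bash
python3 - <<'E'
from h import *
s=r.get_state();print(s['time_s'],s['tcp_pos'],s['eef_rot'])
c=r.capture('wrist');save(c,'w2.png')
E
```

```text
5.35 [0.49482497 0.17036677 0.24965194] [-179.89783158   -0.28887985   15.2615025 ]
```

View pics/w2.png

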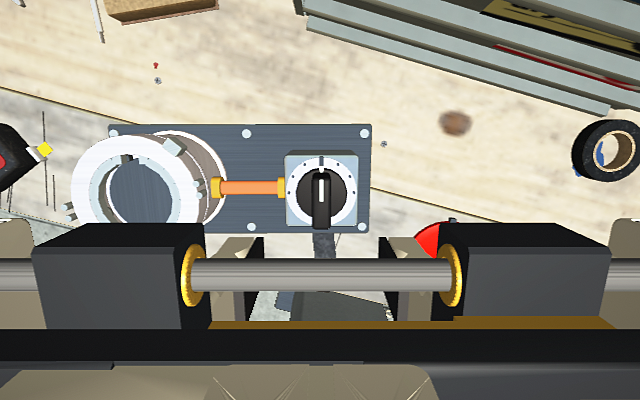

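The knob at (321,190) now points straight at the zero bar at (321,163), with the unit aligned in the image. The pot is at (142,192). I'll move over the pot to measure it.

Call:
play_rows --rows '[{"slide": [0, -0.36, 0], "delta_rot": [0, 0, 0], "fingers": 1}, {"slide": [0, -0.36, 0], "delta_rot": [0, 0, 0], "fingers": 1}, {"slide": [0, -0.35, 0], "delta_rot": [0, 0, 0], "fingers": 1}, {"slide": [0, 0, 0], "delta_rot": [0, 0, 0], "fingers": 1}, {"slide": [0, 0, 0], "delta_rot": [0, 0, 0], "fingers": 1}]'

```text
time_s: 6.02
tcp_pos: [0.4509, 0.3242, 0.2454]
eef_rot: [179.9, 0.1, 15.3]
contact_force: [-0.8, -0.8, -0.1]
gripper_width: 0.0875
gripper_force: 0.0
```

```bash
python3 - <<'E'
from h import *
w=cv2.imread('pics/w2.png')
cv2.imwrite('pics/x.png',w)
s=r.get_state();print(s['time_s'],s['tcp_pos'],s['eef_rot'])
c=r.capture('wrist');save(c,'w3.png')
a=cv2.resize(w[145:235,275:365],(400,400),interpolation=cv2.INTER_CUBIC)
b=cv2.resize(c['image'][110:240,240:400],(738,600),interpolation=cv2.INTER_CUBIC)[:, :]
b=cv2.resize(c['image'][120:230,255:385],None,fx=3,fy=3,interpolation=cv2.INTER_CUBIC)
o=np.zeros((400,800,3),np.uint8);o[:,:400]=a;o[:330,405:795]=b
cv2.imwrite('pics/c4.png',o)
E
```

```text
6.025 [0.45086422 0.32417176 0.24539278] [1.79905036e+02 1.26576791e-01 1.53064216e+01]
```

View pics/c4.png

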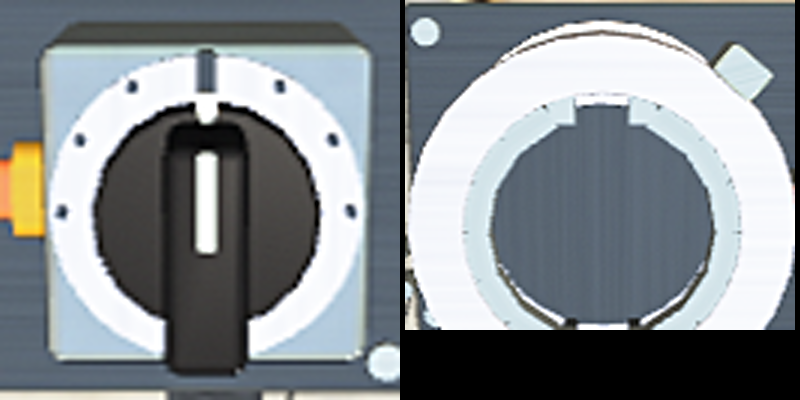

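```bash
cat >> h.py <<'E'
from scipy.optimize import least_squares
def circ(P,w=None):
    q=least_squares(lambda v:np.hypot(P[:,0]-v[0],P[:,1]-v[1])-v[2],[*P.mean(0)[:2],.03],loss='soft_l1',f_scale=.0005)
    return q.x,np.sqrt((q.fun**2).mean())
E
python3 - <<'E'
from h import *
s=r.get_state();c=r.capture('wrist');im=c['image']
R,P=T_of(s)
b=im[:,:,0].astype(int);rr=im[:,:,2].astype(int);g=cv2.cvtColor(im,cv2.COLOR_BGR2GRAY)
o=np.array([320.5,197.]);pts={'bore':[],'rec':[],'out':[]}
for th in np.radians(np.arange(-200,21,3)):
    d=np.array([np.cos(th),np.sin(th)]);t=np.arange(20,85,.25)
    q=(o+t[:,None]*d).astype(np.float32)
    v=cv2.remap(g,q[:,:1],q[:,1:],cv2.INTER_LINEAR).ravel().astype(int)
    red=cv2.remap(im[:,:,2].copy(),q[:,:1],q[:,1:],cv2.INTER_LINEAR).ravel().astype(int)
    i=np.nonzero(v>150)[0]
    if len(i) and abs(np.degrees(th)+90)>18: pts['bore'].append(ray(c,q[i[0]],.099,s))
    j=np.nonzero(red>242)[0]
    if len(j) and abs(np.degrees(th)+90)>18:
        pts['rec'].append(ray(c,q[j[0]],.1,s))
for k,v in pts.items():
    if v:
        x,e=circ(np.array(v));print(k,x,e,len(v))
k=np.array([.4937,.1697]);a=np.radians(15.3);print(k+.16*np.array([-np.sin(a),np.cos(a)]))
# notch direction via lip notch corners, half block centre
f=lambda u,z:ray(c,(255+(u[0]-405)/3,120+u[1]/3),z,s)
n=(f((575,110),.099)+f((630,110),.099))/2
B=f((743,71),.104)
for q in(n,B):
  for ctr in ([.4515,.324],):
    print(np.degrees(np.arctan2(q[1]-ctr[1],q[0]-ctr[0])),np.hypot(q[1]-ctr[1],q[0]-ctr[0]))
E
```

```text
bore [0.45083683 0.32428244 0.03159822] 0.00035596643081509447 62
rec [0.45060051 0.3242489  0.03986265] 0.00018243553516909393 62
[0.45148031 0.32402919]
14.517237826701054 0.03359242095432995
-25.194979609841475 0.058539095357491924
```

Call:
play_rows --rows '[{"slide": [-0.103, 0.375, 0], "delta_rot": [0, 0, 0], "fingers": 1}, {"slide": [-0.103, 0.375, 0], "delta_rot": [0, 0, 0], "fingers": 1}, {"slide": [-0.103, 0.375, 0], "delta_rot": [0, 0, 0], "fingers": 1}, {"slide": [-0.103, 0.375, 0], "delta_rot": [0, 0, 0], "fingers": 1}, {"slide": [-0.103, 0.375, 0], "delta_rot": [0, 0, 0], "fingers": 1}, {"slide": [-0.103, 0.375, 0], "delta_rot": [0, 0, 0], "fingers": 1}, {"slide": [-0.103, 0.375, 0], "delta_rot": [0, 0, 0], "fingers": 1}, {"slide": [-0.103, 0.375, 0], "delta_rot": [0, 0, 0], "fingers": 1}]'

```text
time_s: 7.12
tcp_pos: [0.4498, -0.1448, 0.2472]
eef_rot: [180.0, -0.1, 15.2]
contact_force: [1.6, 0.4, -0.0]
gripper_width: 0.0874
gripper_force: 0.0
```

Call:
play_rows --rows '[{"slide": [-0.103, 0.375, 0], "delta_rot": [0, 0, 0], "fingers": 1}, {"slide": [0, 0, 0], "delta_rot": [0, 0, 1], "fingers": 1}, {"slide": [0, 0, 0], "delta_rot": [0, 0, 1], "fingers": 1}, {"slide": [0, 0, 0], "delta_rot": [0, 0, 1], "fingers": 1}, {"slide": [0, 0, 0], "delta_rot": [0, 0, 1], "fingers": 1}, {"slide": [0, 0, 0], "delta_rot": [0, 0, 1], "fingers": 1}, {"slide": [0, 0, 0], "delta_rot": [0, 0, 1], "fingers": 1}, {"slide": [0, 0, 0], "delta_rot": [0, 0, 1], "fingers": 1}]'

```text
time_s: 8.12
tcp_pos: [0.4498, -0.2013, 0.2468]
eef_rot: [-180.0, -0.0, -17.1]
contact_force: [0.1, 0.3, -0.5]
gripper_width: 0.0877
gripper_force: 0.0
```

Call:
play_rows --rows '[{"slide": [0, 0, 0], "delta_rot": [0, 0, 1], "fingers": 1}, {"slide": [0, 0, 0], "delta_rot": [0, 0, 1], "fingers": 1}, {"slide": [0, 0, 0], "delta_rot": [0, 0, 1], "fingers": 1}, {"slide": [0, 0, 0], "delta_rot": [0, 0, 1], "fingers": 1}, {"slide": [0, 0, 0], "delta_rot": [0, 0, 1], "fingers": 1}, {"slide": [0, 0, 0], "delta_rot": [0, 0, 1], "fingers": 1}, {"slide": [0, 0, 0], "delta_rot": [0, 0, 1], "fingers": 1}, {"slide": [0, 0, 0], "delta_rot": [0, 0, 0], "fingers": 1}]'

```text
time_s: 9.12
tcp_pos: [0.4499, -0.2011, 0.2469]
eef_rot: [-180.0, -0.0, -49.0]
contact_force: [-0.6, 0.5, -0.8]
gripper_width: 0.0876
gripper_force: 0.0
```

```bash
python3 - <<'E'
from h import *
s=r.get_state();print(s['time_s'],s['tcp_pos'],s['eef_rot'])
c=r.capture('wrist');save(c,'w4.png')
E
```

```text
9.125 [ 0.44994951 -0.20113549  0.24685303] [-1.79996497e+02 -1.18279579e-03 -4.89557966e+01]
```

View pics/w4.png

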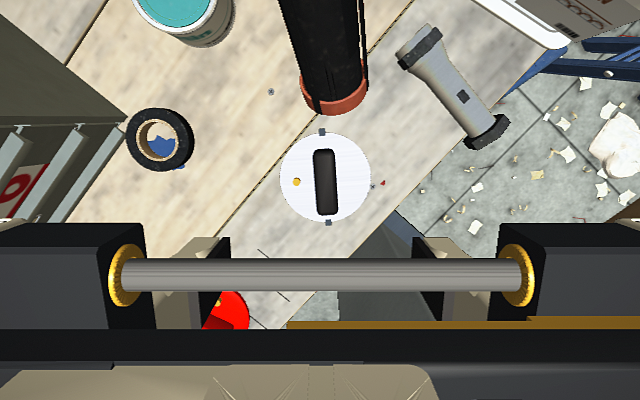

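The lid's white cap is at (325,178), its black bar at (326,182), and its tabs at (322,132) and (328,222). The black tube end is at (335,105), and the torch at upper right is clear.

```bash
python3 - <<'E'
from h import *
s=r.get_state();c=r.capture('wrist');im=c['image'];R,P=T_of(s)
g=cv2.cvtColor(im,cv2.COLOR_BGR2GRAY);hsv=cv2.cvtColor(im,cv2.COLOR_BGR2HSV)
m=((hsv[:,:,1]<30)&(g>205)).astype(np.uint8)*255
m[:, :270]=0;m[:,380:]=0;m[:120]=0;m[230:]=0
ct=max(cv2.findContours(m,0,1)[0],key=cv2.contourArea);h=cv2.convexHull(ct)[:,0]
x,e=circ(np.array([ray(c,p,.0265,s) for p in h]));print('cap',x,e)
k=(g<70).astype(np.uint8)*255;z=np.zeros_like(k);z[140:222,300:352]=k[140:222,300:352]
ct=max(cv2.findContours(z,0,1)[0],key=cv2.contourArea)[:,0]
w=np.array([ray(c,p,.058,s)[:2]*1000 for p in ct],np.float32);rc=cv2.minAreaRect(w);print(rc)
ends=[ray(c,p,.022,s) for p in [(322,132),(328,222)]];d=ends[0]-ends[1];print('tabs',np.mean(ends,0),np.degrees(np.arctan2(d[1],d[0])),np.hypot(*d[:2]))
t=np.array([x[0],x[1],.048]);print('tool/0.15',R.T@(t-P)/.15)
for z in (.03,.06,.09,.12):print(z,ray(c,(335,115),z,s)[:2])
import cv2
a=r.capture('top')
for z in (.03,.06,.09,.12):print(z,ray(a,(403,232),z)[:2])
E
```

```text
cap [ 0.43577858 -0.19482253  0.06375818] 0.010628158272012843
((450.2364501953125, -207.17552185058594), (20.70889663696289, 64.32275390625), 45.21268081665039)
tabs [ 0.44842883 -0.20534728  0.022     ] -44.928095664655956 0.09711454658002551
tool/0.15 [-0.09373309  0.04458158  1.32580786]
0.03 [ 0.48421323 -0.26088089]
0.06 [ 0.48499938 -0.26002099]
0.09 [ 0.48578554 -0.25916109]
0.12 [ 0.4865717  -0.25830119]
0.03 [ 0.47775426 -0.2638788 ]
0.06 [ 0.47386352 -0.2586246 ]
0.09 [ 0.46997278 -0.2533704 ]
0.12 [ 0.46608204 -0.24811619]
```

Call:
play_rows --rows '[{"slide": [0, 0, 0], "delta_rot": [0, 0, -0.87], "fingers": 1}, {"slide": [0.025, 0.027, 0.3], "delta_rot": [0, 0, 0], "fingers": 1}, {"slide": [0, 0, 0.35], "delta_rot": [0, 0, 0], "fingers": 0.2}, {"slide": [0, 0, 0.35], "delta_rot": [0, 0, 0], "fingers": 0.2}, {"slide": [0, 0, 0.2], "delta_rot": [0, 0, 0], "fingers": 0}, {"slide": [0, 0, 0.126], "delta_rot": [0, 0, 0], "fingers": 0}, {"slide": [0, 0, 0], "delta_rot": [0, 0, 0], "fingers": 0}]'

```text
time_s: 10.15
tcp_pos: [0.4501, -0.206, 0.0469]
eef_rot: [179.9, 0.1, -44.8]
contact_force: [0.2, -0.1, -0.5]
gripper_width: 0.046
gripper_force: 0.0
```

Call:
play_rows --rows '[{"slide": [0, 0, 0], "delta_rot": [0, 0, 0], "fingers": -1}, {"slide": [0, 0, 0], "delta_rot": [0, 0, 0], "fingers": -1}, {"slide": [0, 0, 0], "delta_rot": [0, 0, 0], "fingers": -1}, {"slide": [0, 0, 0], "delta_rot": [0, 0, 0], "fingers": -1}, {"slide": [0, 0, 0], "delta_rot": [0, 0, 0], "fingers": -1}]' --squeeze 30

```text
time_s: 10.78
tcp_pos: [0.4506, -0.206, 0.0484]
eef_rot: [-180.0, -0.0, -44.9]
contact_force: [-0.7, 0.4, 5.7]
gripper_width: 0.0219
gripper_force: 30.0
```

Call:
play_rows --rows '[{"slide": [0, 0, -0.1], "delta_rot": [0, 0, 0], "fingers": -1}, {"slide": [0, 0, -0.3], "delta_rot": [0, 0, 0], "fingers": -1}, {"slide": [0, 0, -0.4], "delta_rot": [0, 0, 0], "fingers": -1}, {"slide": [0, 0, -0.4], "delta_rot": [0, 0, 0], "fingers": -1}, {"slide": [0, 0, -0.13], "delta_rot": [0, 0, 0], "fingers": -1}, {"slide": [0, 0, 0], "delta_rot": [0, 0, 0], "fingers": -1}, {"slide": [0, 0, 0], "delta_rot": [0, 0, 0], "fingers": -1}]'

```text
time_s: 11.65
tcp_pos: [0.4496, -0.2056, 0.246]
eef_rot: [179.9, 0.1, -44.9]
contact_force: [-0.3, -0.0, -1.5]
gripper_width: 0.0218
gripper_force: 30.0
```

```bash
python3 - <<'E'
from h import *
s=r.get_state();print(s['time_s'],s['tcp_pos'],s['eef_rot'],s['gripper_width'],s['contact_force'],s['moment'])
c=r.capture('wrist');save(c,'w5.png')
E
```

```text
11.65 [ 0.4496041  -0.20563599  0.24596207] [ 1.79944440e+02  1.14257279e-01 -4.49227766e+01] 0.021750996823066807 [-0.32918869 -0.04297812 -1.54393579] [ 0.03551567 -0.03920189 -0.03155362]
```

View pics/w5.png

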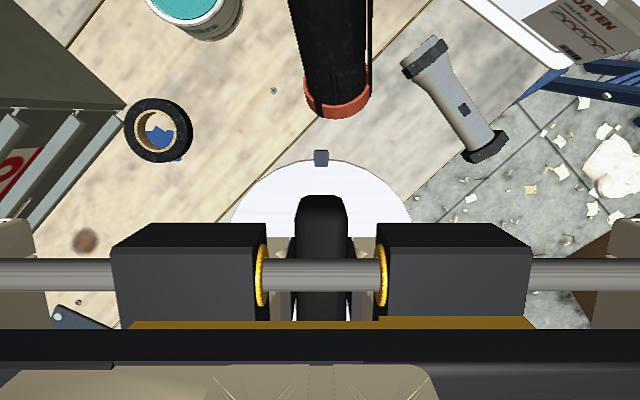

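```bash
python3 - <<'E'
from h import *
c=r.capture('wrist');im=c['image'];T=np.array(c['T_tool_cam'])
def tr(u,z):
    d=T[:3,:3]@np.array([(u[0]-c['cx'])/c['fx'],(u[1]-c['cy'])/c['fy'],1]);o=T[:3,3];return (o+d*(z-o[2])/d[2])*1000
print('tab',tr((321,150),.0215),tr((321,150),.0255),'bar',tr((321,196),-.010))
g=cv2.cvtColor(im,cv2.COLOR_BGR2GRAY)
P=[]
for u in list(range(236,308,4))+list(range(336,408,4)):
    col=g[150:225,u].astype(int)
    hs=cv2.cvtColor(im,cv2.COLOR_BGR2HSV)[150:225,u]
    i=np.nonzero((col>205)&(hs[:,1]<25))[0]
    i=[k for k in i if k+4<75 and ((col[k:k+5]>205)&(hs[k:k+5,1]<25)).all()]
    if i:P.append(tr((u,150+i[0]),.0215))
print(circ(np.array(P)/1000)[0]*1000,len(P))
E
```

```text
tab [51.08100903 -0.17682906 21.5       ] [50.71090024 -0.17853142 25.5       ] bar [ 36.47490416  -0.15946395 -10.        ]
[-24.59833649  15.67249327  75.5415154 ] 36
```

Call:
play_rows --rows '[{"slide": [0, 0, 0], "delta_rot": [0, 0, -1], "fingers": -1}, {"slide": [0, 0, 0], "delta_rot": [0, 0, -1], "fingers": -1}, {"slide": [0, 0, 0], "delta_rot": [0, 0, -1], "fingers": -1}, {"slide": [0, 0, 0], "delta_rot": [0, 0, -1], "fingers": -1}, {"slide": [0, 0, 0], "delta_rot": [0, 0, -1], "fingers": -1}, {"slide": [0, 0, 0], "delta_rot": [0, 0, -1], "fingers": -1}, {"slide": [0, 0, 0], "delta_rot": [0, 0, -1], "fingers": -1}, {"slide": [0, 0, 0], "delta_rot": [0, 0, -1], "fingers": -1}]'

```text
time_s: 12.75
tcp_pos: [0.45, -0.2058, 0.2461]
eef_rot: [180.0, 0.1, -8.1]
contact_force: [0.6, 0.6, -1.1]
gripper_width: 0.0218
gripper_force: 30.0
```

Call:
play_rows --rows '[{"slide": [0, 0, 0], "delta_rot": [0, 0, -1], "fingers": -1}, {"slide": [0, 0, 0], "delta_rot": [0, 0, -1], "fingers": -1}, {"slide": [0, 0, 0], "delta_rot": [0, 0, -1], "fingers": -1}, {"slide": [0, 0, 0], "delta_rot": [0, 0, -1], "fingers": -1}, {"slide": [0, 0, 0], "delta_rot": [0, 0, -1], "fingers": -1}, {"slide": [0, 0, 0], "delta_rot": [0, 0, -0.09], "fingers": -1}, {"slide": [0.1, -0.37, 0], "delta_rot": [0, 0, 0], "fingers": -1}, {"slide": [0.1, -0.37, 0], "delta_rot": [0, 0, 0], "fingers": -1}]'

```text
time_s: 13.75
tcp_pos: [0.4501, -0.0903, 0.2467]
eef_rot: [-180.0, 0.1, 14.8]
contact_force: [0.9, 0.5, 0.1]
gripper_width: 0.0217
gripper_force: 30.0
```

Call:
play_rows --rows '[{"slide": [0.1, -0.37, 0], "delta_rot": [0, 0, 0], "fingers": -1}, {"slide": [0.1, -0.37, 0], "delta_rot": [0, 0, 0], "fingers": -1}, {"slide": [0.1, -0.37, 0], "delta_rot": [0, 0, 0], "fingers": -1}, {"slide": [0.1, -0.37, 0], "delta_rot": [0, 0, 0], "fingers": -1}, {"slide": [0.1, -0.37, 0], "delta_rot": [0, 0, 0], "fingers": -1}, {"slide": [0.1, -0.37, 0], "delta_rot": [0, 0, 0], "fingers": -1}, {"slide": [0.1, -0.37, 0], "delta_rot": [0, 0, 0], "fingers": -1}, {"slide": [0.035, -0.08, 0], "delta_rot": [0, 0, 0], "fingers": -1}]'

```text
time_s: 14.75
tcp_pos: [0.4522, 0.3274, 0.2461]
eef_rot: [179.9, 0.1, 15.1]
contact_force: [0.1, -0.4, -1.4]
gripper_width: 0.0217
gripper_force: 30.0
```

Call:
play_rows --rows '[{"slide": [0, 0, 0], "delta_rot": [0, 0, 0], "fingers": -1}, {"slide": [0, 0, 0], "delta_rot": [0, 0, 0], "fingers": -1}]'

```text
time_s: 15.0
tcp_pos: [0.4526, 0.3234, 0.2471]
eef_rot: [180.0, 0.0, 15.0]
contact_force: [-0.3, -0.1, -0.9]
gripper_width: 0.0219
gripper_force: 30.0
```

```bash
python3 - <<'E'
from h import *
L=[]
for i in range(5):
    s=r.get_state();L.append(np.r_[s['tcp_pos'],s['eef_rot'][2],s['contact_force'],s['moment']]);r.capture('wrist')
m=np.mean(L,0);print(s['time_s'],m.round(4))
R,P=T_of(s);print(R.T@(np.array([.4518,.3246,.246])-m[:3])/.15)
E
```

```text
15.2 [ 4.52700e-01  3.23400e-01  2.47500e-01  1.50138e+01 -1.31000e-01
  2.33800e-01 -6.24200e-01 -5.32000e-02 -3.28000e-02 -1.21000e-02]
[-0.00389726 -0.00922399  0.00995837]
```

Call:
play_rows --rows '[{"slide": [-0.004, -0.009, 0.2], "delta_rot": [0, 0, 0], "fingers": -1}, {"slide": [0, 0, 0.3], "delta_rot": [0, 0, 0], "fingers": -1}, {"slide": [0, 0, 0.1], "delta_rot": [0, 0, 0], "fingers": -1}, {"slide": [0, 0, 0.03], "delta_rot": [0, 0, 0], "fingers": -1}, {"slide": [0, 0, 0.03], "delta_rot": [0, 0, 0], "fingers": -1}, {"slide": [0, 0, 0], "delta_rot": [0, 0, 0], "fingers": -1}]'

```text
time_s: 16.0
tcp_pos: [0.4521, 0.326, 0.1493]
eef_rot: [-180.0, -0.1, 15.1]
contact_force: [0.6, -0.1, -0.4]
gripper_width: 0.0216
gripper_force: 30.0
```

Call:
play_rows --rows '[{"slide": [0, 0, 0.02], "delta_rot": [0, 0, 0], "fingers": -1}, {"slide": [0, 0, 0.02], "delta_rot": [0, 0, 0], "fingers": -1}, {"slide": [0, 0, 0], "delta_rot": [0, 0, 0], "fingers": -1}]'

```text
time_s: 16.38
tcp_pos: [0.4517, 0.3255, 0.1423]
eef_rot: [180.0, 0.0, 15.1]
contact_force: [0.3, -0.2, -0.5]
gripper_width: 0.0219
gripper_force: 30.0
```

Call:
play_rows --rows '[{"slide": [0, 0, 0.025], "delta_rot": [0, 0, 0], "fingers": -1}, {"slide": [0, 0, 0.025], "delta_rot": [0, 0, 0], "fingers": -1}, {"slide": [0, 0, 0.0], "delta_rot": [0, 0, 0], "fingers": -1}]'

```text
time_s: 16.75
tcp_pos: [0.4516, 0.3254, 0.1345]
eef_rot: [180.0, 0.0, 15.1]
contact_force: [0.6, 0.6, -0.7]
gripper_width: 0.0217
gripper_force: 30.0
```

Call:
play_rows --rows '[{"slide": [0, 0, 0.02], "delta_rot": [0, 0, 0], "fingers": -1}, {"slide": [0, 0, 0.01], "delta_rot": [0, 0, 0], "fingers": -1}, {"slide": [0, 0, 0.0], "delta_rot": [0, 0, 0], "fingers": -1}]'

```text
time_s: 17.12
tcp_pos: [0.4518, 0.3256, 0.1305]
eef_rot: [-180.0, -0.0, 15.1]
contact_force: [-1.1, 0.7, -0.3]
gripper_width: 0.0218
gripper_force: 30.0
```

```bash
cat > st.py <<'E'
from h import *
L=[]
for i in range(4):
    s=r.get_state();L.append(np.r_[s['tcp_pos'],s['eef_rot'],s['contact_force'],s['moment']]);r.capture('wrist')
print(s['time_s'],np.mean(L,0).round(4))
E
python3 st.py
```

```text
17.275 [ 4.518000e-01  3.256000e-01  1.305000e-01 -1.799962e+02 -5.100000e-03
  1.509230e+01 -2.205000e-01  4.150000e-01 -3.301000e-01 -6.110000e-02
  6.140000e-02 -1.000000e-04]
```

Call:
play_rows --rows '[{"slide": [0, 0.005, 0.003], "delta_rot": [0, 0, 0], "fingers": -1}, {"slide": [0, 0, 0], "delta_rot": [0, 0, 1], "fingers": -1}, {"slide": [0, 0, 0], "delta_rot": [0, 0, 1], "fingers": -1}, {"slide": [0, 0, 0], "delta_rot": [0, 0, 0], "fingers": -1}]' --squeeze 50

```text
time_s: 17.82
tcp_pos: [0.4523, 0.3246, 0.1305]
eef_rot: [180.0, -0.0, 6.0]
contact_force: [2.0, -4.1, 4.2]
gripper_width: 0.0219
gripper_force: 50.0
```

```bash
python3 st.py
```

```text
17.975 [ 4.52300e-01  3.24600e-01  1.30500e-01  1.79986e+02 -3.51000e-02
  6.01090e+00  8.31500e-01 -3.96620e+00  5.34050e+00 -1.16960e+00
 -2.84600e-01 -7.50000e-03]
```

Call:
play_rows --rows '[{"slide": [0, -0.003, -0.003], "delta_rot": [0, 0, 1], "fingers": -1}, {"slide": [0, 0, 0], "delta_rot": [0, 0, 1], "fingers": -1}, {"slide": [0, 0, 0], "delta_rot": [0, 0, 1], "fingers": -1}, {"slide": [0, 0, 0], "delta_rot": [0, 0, 0], "fingers": -1}]'

```text
time_s: 18.52
tcp_pos: [0.4519, 0.3248, 0.1305]
eef_rot: [180.0, 0.0, -7.7]
contact_force: [0.8, -4.1, 3.5]
gripper_width: 0.0219
gripper_force: 50.0
```

```bash
python3 st.py
```

```text
18.675 [ 4.519000e-01  3.248000e-01  1.305000e-01  1.799523e+02  6.000000e-04
 -7.699700e+00  4.964000e-01 -4.750800e+00  4.581300e+00 -1.755200e+00
 -3.421000e-01 -5.300000e-03]
```

```bash
python3 - <<'E'
from h import *
s=r.get_state();print(s['joint_torque'])
c=r.capture('wrist');a=r.capture('top');sc=r.capture('scene')
o=np.zeros((560,800,3),np.uint8)
o[:330,:660]=cv2.resize(c['image'][90:255,155:485],None,fx=2,fy=2,interpolation=cv2.INTER_CUBIC)
o[335:535,:250]=cv2.resize(a['image'][220:260,185:235],None,fx=5,fy=5,interpolation=cv2.INTER_CUBIC)
o[335:555,260:540]=cv2.resize(sc['image'][155:210,190:260],None,fx=4,fy=4,interpolation=cv2.INTER_CUBIC)
cv2.imwrite('pics/c6.png',o)
E
```

```text
[ 2.59160779e+00 -4.41757107e+01  2.52275401e+01  4.49693397e+00
  1.41047649e+00 -2.27849028e-02]
```

View pics/c6.png

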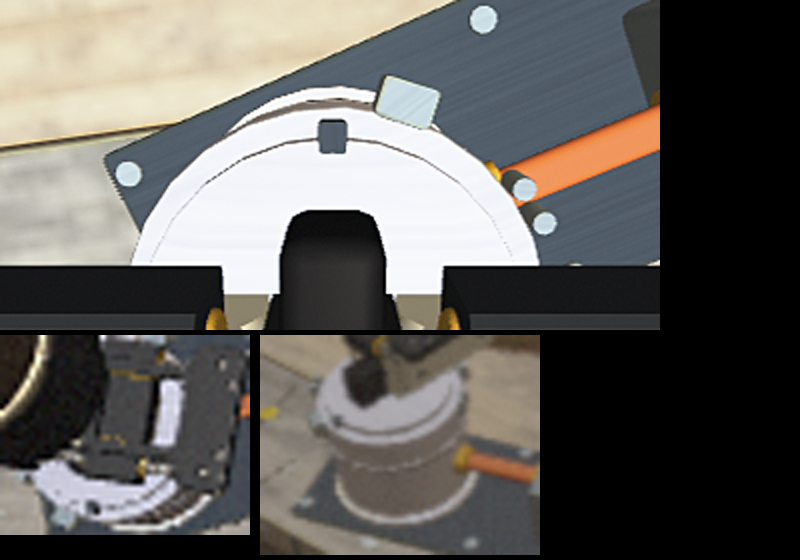

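The tab at (332,136) turned with the tool, and the half block at (408,103) still lies about 17° further clockwise. The cap is seated and concentric with the rim.

Call:
play_rows --rows '[{"slide": [0, 0.003, 0], "delta_rot": [0, 0, 1], "fingers": -1}, {"slide": [0, 0, 0], "delta_rot": [0, 0, 1], "fingers": -1}, {"slide": [0, 0, 0], "delta_rot": [0, 0, 1], "fingers": -1}, {"slide": [0, 0, 0], "delta_rot": [0, 0, 0.7], "fingers": -1}, {"slide": [0, 0, 0], "delta_rot": [0, 0, 0], "fingers": -1}, {"slide": [0, 0, 0], "delta_rot": [0, 0, 0], "fingers": -1}]'

```text
time_s: 19.62
tcp_pos: [0.4517, 0.3246, 0.1305]
eef_rot: [180.0, 0.0, -24.7]
contact_force: [-0.9, -5.2, 4.5]
gripper_width: 0.0216
gripper_force: 50.0
```

```bash
python3 st.py; python3 - <<'E'
from h import *
s=r.get_state();c=r.capture('wrist');im=c['image'];save(c,'w7.png')
hsv=cv2.cvtColor(im,cv2.COLOR_BGR2HSV);g=cv2.cvtColor(im,cv2.COLOR_BGR2GRAY)
w=im[110:215,235:405]
m=((g<150)).astype(np.uint8);z=np.zeros_like(m);z[135:185,295:350]=m[135:185,295:350]
for n,mask in(('dark',z),('steel',((hsv[:,:,1]>12)&(hsv[:,:,1]<45)&(g>150)&(hsv[:,:,0]>80)&(hsv[:,:,0]<115)).astype(np.uint8))):
    if n=='steel': q=np.zeros_like(mask);q[100:175,280:370]=mask[100:175,280:370];mask=q
    k,l,st,ce=cv2.connectedComponentsWithStats(mask)
    for i in range(1,k):
        if st[i,4]>40: print(n,st[i],ce[i])
P=T_of(s);ctr=np.array([.4508,.3243])
cv2.imwrite('pics/c7.png',cv2.resize(w,None,fx=4,fy=4,interpolation=cv2.INTER_CUBIC))
E
```

```text
19.775 [ 4.517000e-01  3.245000e-01  1.305000e-01  1.799623e+02  6.900000e-03
 -2.467750e+01 -1.061300e+00 -4.518100e+00  4.852600e+00 -1.557900e+00
  2.219000e-01  7.320000e-02]
dark [295 140  14   6  46] [301.69565217 142.73913043]
dark [295 150  55  17 289] [321.15224913 158.20761246]
steel [310 125  26  19 483] [322.65838509 134.20289855]
```

View pics/c7.png

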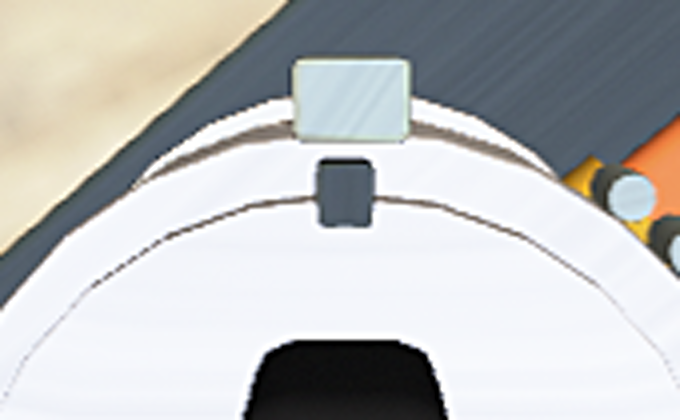

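The tab at (345,193) in the crop sits within about 1° of the middle of the half block at (352,100). I'll make a tiny trim and then hand in.

Call:
play_rows --rows '[{"slide": [0, 0, 0], "delta_rot": [0, 0, 0.1], "fingers": -1}, {"slide": [0, 0, 0], "delta_rot": [0, 0, 0], "fingers": -1}, {"slide": [0, 0, 0], "delta_rot": [0, 0, 0], "fingers": -1}, {"slide": [0, 0, 0], "delta_rot": [0, 0, 0], "fingers": -1}]'

```text
time_s: 20.38
tcp_pos: [0.4516, 0.3246, 0.1305]
eef_rot: [180.0, 0.0, -25.1]
contact_force: [-1.7, -4.4, 6.4]
gripper_width: 0.0219
gripper_force: 50.0
```

```bash
python3 st.py; python3 -c "
from plant import r
print(r.close_job())"
```

```text
20.525 [ 4.516000e-01  3.246000e-01  1.305000e-01  1.799588e+02  7.700000e-03
 -2.511780e+01 -1.296500e+00 -3.776600e+00  5.403400e+00 -1.517500e+00
  3.497000e-01  2.284000e-01]
the job is handed in; nothing more can be done
None
```

I handed the job in at about 20.5 s: the knob pointer is at the zero bar, and the lid is in the pot and turned to the half-way blocks, short of the lock click, with the gripper still holding it; the hand-in gave no verdict.

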